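# Feel which case is full and slide it against the stop rail

### The job

Only one of the three identical blue-lidded cases still holds its heavy steel disc: nudge them to feel which one drags hardest, then slide that case straight ahead onto the steel strip until its long side lies flush against the stop rail. Leave the other two cases within 4 cm of where they stood, and do not lift or tip any case or disturb the other things on the bench.

Things in the scene. Friction and masses are not known exactly. Their poses are not given: they have to be found in the camera images.
- case_1: lidded grey plastic case with a blue lid and two orange latches, 120 mm wide (its y), 90 mm deep (its x), 50 mm high; too wide to grasp. Origin: centre of its underside; z up, x roughly toward the rail (latches on the -x side). The three cases look the same; which one is heavy changes every time and has nothing to do with the number.
- case_2: as case_1. Exactly one of the three cases holds a heavy steel disc, lying in its middle (case and disc 0.84 to 0.98 kg); the other two weigh 0.30 kg.
- case_3: as case_1. Pushed slowly (30 mm/s) along the bench, the heavy case drags about three times as hard as a light one. When the fingers stop after each slow push of 4 mm or more and stay there, the heavy case keeps pressing back with 1.4 N or more (mean of four such pushes 3 to 7 N); a light one with under 1.3 N (mean under 0.7 N). Single force readings are noisy by about 0.5 N.
- rail_face (a point): point at the middle of the front face (the face toward the robot) of the straight aluminium stop rail, at the level of the steel strip's top, 3 mm above the bench. x points square into the rail, away from the robot; y along the rail, to the left; z up. The rail is fixed to the bench, 580 mm long, 24 mm thick, its top 31 mm above this point.
- steel_strip: flat steel strip fixed to the bench along the whole foot of the rail, 100 mm deep in front of it and 3 mm thick, with a 14 mm lead-in ramp along its front edge up which a case slides. Origin: middle of its far edge, where it meets the rail, at bench level; axes as rail_face.
- flux_bottle: small white bottle with blue cap and needle, 46x46x128 mm, standing at the right-hand edge of the bench; loose bystander, origin at the centre of its underside
- spool: spool of solder wire, 58x58x42 mm, near the front edge on the right; loose bystander, origin at the centre of its underside
- bracket: white angle bracket, 32x60x50 mm, near the front edge on the left; loose bystander, origin at the centre of its underside

How it is judged:
By the outcome, as a careful person would: the job done as asked, in the order asked, and still so for the second after the job is handed in, with the robot touching nothing.
It also fails if it takes over 61 s, if anything falls off the work surface, if the arm or the gripper's body presses on something with over 40 N, if the wrist force passes 120 N, or if a joint passes its speed limit or range.

### The arm

A 6-joint arm with a two-finger parallel gripper is mounted at the origin on a cart in front of the work surface, level with it; the furniture and walls round the work are solid. World frame = base frame: x ahead of the robot, y to its left, z up, the work surface at z = 0. Lengths are in mm, angles in rad, forces in N, time in s.
With the tool pointing down it reaches from about 300 to 775 mm from the base axis. Payload 14.6 kg.
Tool frame: the origin (TCP) lies midway between the tips of the shut fingers; the grasp point (between the pads) lies 19 mm behind it; z points along the fingers, y is the line along which they close (so a half turn about z gives the same grasp; the last joint's range is limited). The gripper opens to 94 mm and grips with 3 to 60 N. Pads are 16 mm wide; open, the fingers measure 119 mm over their backs; the gripper's body (75 mm by 177 mm) begins 78 mm behind the grasp point.
Start: joints at [-1.252, 0.3, 1.521, -0, 1.321, -0.067], TCP at [206.958, -509.566, 205.446] pointing down, gripper open.
Joint ranges: [-3.03, 3.03], [-0.79, 2.21], [0.23, 2.52], [-1.04, 4.18], [0, 3.07], [-2.55, 2.55]. Speed limits (rad/s): [2.22, 2.22, 2.57, 3.14, 3.14, 3.14].

### API

Orientations are given as [roll, pitch, yaw] about the fixed x, y, z axes, in that order (R = Rz(yaw) Ry(pitch) Rx(roll)).
In Python, from cell import manip, camera gives the robot as it stands.
- The arm moves only by the tool move_arm, never from a script. Its arguments are lists of equal length, an entry for each row: "dp": the shift along the world's x, y, z in mm, a list of three; "rotation": the turn, a rotation vector about the world's x, y, z in rad, a list of three; "hand": the opening, from 0 (shut) to 1 (fully open). A call has 1 to 10 rows; each row shifts and turns the commanded pose from where the row before left it; what a row does not reach is not made up. A row lasts 1/8 s, in which the tool goes at most 62.5 mm and 10.7 degrees, less where a joint would pass 70% of its speed; a pose out of reach is approached as far as the arm can. A call with a gripper value outside its range is refused whole. The fingers move at their own pace and stop on an object; "newtons" is the grip in N (left out, the last holds). Time passes only in rows, so rows that do not move let the fingers close. It gives the time, the measured TCP pose, the force, the opening and the grip force at its end, in the units of the state.
- manip.read_state(): the state, without advancing time (a new reading comes with each control period).
- camera(name): name is "side" or "top"; returns a dict with "image" (420x560x3 uint8, red, green, blue), "fx", "fy", "cx", "cy" (pixels), "R" (3x3) and "t" (3): a world point X has camera coordinates R X + t. Camera axes: x right, y down, z forward; pixel columns grow to the right and rows downward; lengths in mm; the calibration is good to about 2 mm. A picture is of the moment at which its call begins. There is no depth.
- manip.sign_off(): hands the job in; it is judged then, once.
The state is a dict: "clock": time; "joints": joint angles; "qd": joint speeds; "effort": joint torques, N m; "eef_pos": TCP position; "eef_rot": TCP orientation; "wrist_force": force on the tool from outside, world axes, zero at the start; "moment": the same for the moment, N m; "finger_gap": finger opening in mm; "finger_force": force on a finger pad.
Only numpy, scipy, OpenCV 4.12 (cv2) and the standard library are available. Lean on these libraries where they do the work, as an engineer would, in place of code of your own. Each camera call takes 0.05 s, during which the arm holds its last target. There are 200 camera calls.

## Working session

There is one attempt and no reset: what is moved stays moved. The work goes in short steps, Python scripts to look and compute and a tool call to move; the robot and the scene stay as the last step left them, time stands still between calls to the robot, and variables do not carry over. Pictures are saved under pics/ and viewed, at most 10 in all, crops included, and the job is handed in when it is done.

Besides the shell and the picture viewer there is one more tool, called after ">>>" as name(argument=value, ...) on one line, values as JSON. move_arm: Moves the arm, as the interface text tells. Its arguments: {"type":"object","properties":{"dp":{"type":"array","items":{"type":"array","items":{"type":"number"}}},"rotation":{"type":"array","items":{"type":"array","items":{"type":"number"}}},"hand":{"type":"array","items":{"type":"number"}},"newtons":{"type":"number"}},"required":["dp","rotation","hand"]}

```bash
mkdir -p pics
cat > h.py <<'E'
import numpy as np,cv2
from cell import manip,camera
def snap(n,f):
    c=camera(n); cv2.imwrite('pics/'+f,cv2.cvtColor(c['image'],cv2.COLOR_RGB2BGR)); return c
def ray(c,u,v,z):
    R=np.array(c['R']);t=np.array(c['t']);o=-R.T@t
    d=R.T@np.array([(u-c['cx'])/c['fx'],(v-c['cy'])/c['fy'],1]);return o+d*(z-o[2])/d[2]
def proj(c,X):
    p=np.array(c['R'])@X+np.array(c['t']);return c['fx']*p[0]/p[2]+c['cx'],c['fy']*p[1]/p[2]+c['cy']
E
python3 - <<'E'
from h import *
for n in('top','side'):
    c=snap(n,n+'0.png');print(n,c['fx'],c['cx'],c['cy'],np.round(c['R'],4).tolist(),c['t'])
print(manip.read_state())
E
```

```text
top 538.7520779828341 279.70830001625967 213.47532627971393 [[0.0283, -0.9995, 0.0121], [-0.9963, -0.0291, -0.081], [0.0813, -0.0097, -0.9966]] [ -81.48790596  526.67812322 1363.24193334]
side 397.4853163276136 280.1226202744499 207.92302892852103 [[-0.8195, -0.573, 0.0112], [-0.2872, 0.3937, -0.8732], [0.496, -0.7188, -0.4872]] [398.22918306 217.06717557 890.85881242]
{'clock': 0.1, 'joints': array([-1.25159746e+00,  3.00422069e-01,  1.52149626e+00, -6.44998775e-06,
        1.32071503e+00, -6.66082534e-02]), 'qd': array([-0.00084433, -0.00222757, -0.00124335, -0.00070636,  0.00024997,
       -0.00011328]), 'effort': array([ 2.05080265e-03, -5.32644296e+01, -3.53285229e+01,  7.10040238e-02,
        2.35183036e-02, -7.57452221e-05]), 'eef_pos': array([ 206.88777513, -509.35600433,  204.94911152]), 'eef_rot': array([-3.14055384e+00, -6.30344346e-05,  3.85808690e-01]), 'wrist_force': array([0.19997378, 0.00686218, 0.09993811]), 'moment': array([ 0.0348618 , -0.01518363, -0.01345386]), 'finger_force': 0.0, 'finger_gap': 93.78655356339775}
```

View pics/top0.png

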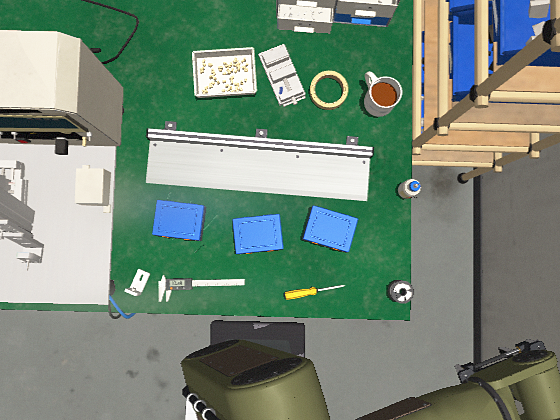

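View pics/side0.png

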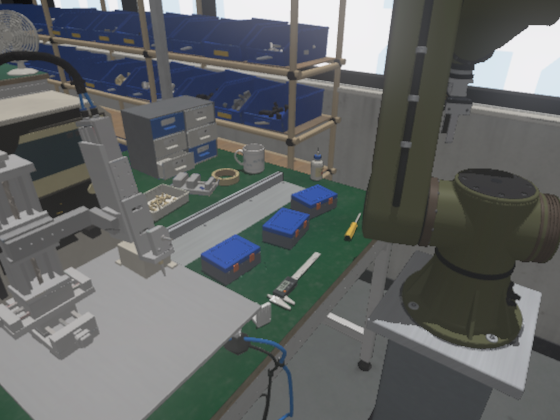

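The top view shows three blue lids at about (178,220), (258,234) and (330,228). The rail runs from (148,132) to (372,152) with the strip in front of it. Next I'll measure the lids by colour and view an enlarged crop.

```bash
cat >> h.py <<'E'
def lids(c):
    hsv=cv2.cvtColor(c['image'],cv2.COLOR_RGB2HSV)
    m=cv2.inRange(hsv,(100,120,80),(130,255,255)); m[:185]=0;m[275:]=0;m[:,:140]=0;m[:,385:]=0
    m=cv2.morphologyEx(m,cv2.MORPH_CLOSE,np.ones((5,5)))
    out=[]
    for k in cv2.findContours(m,0,2)[0]:
        if cv2.contourArea(k)<500: continue
        P=np.array([ray(c,u,v,50)[:2] for u,v in k[:,0]],np.float32)
        (x,y),s,a=cv2.minAreaRect(P); B=cv2.boxPoints(((x,y),s,a))
        e=[B[1]-B[0],B[2]-B[1]];L=max(e,key=np.linalg.norm); 
        if L[1]<0:L=-L
        out.append((x,y,np.degrees(np.arctan2(-L[0],L[1])),max(s),min(s)))
    return sorted(out,key=lambda o:-o[1])
E
python3 - <<'E'
from h import *
c=camera('top')
for o in lids(c):print(np.round(o,1))
i=cv2.cvtColor(c['image'],cv2.COLOR_RGB2BGR)[115:265,135:385]
cv2.imwrite('pics/c1.png',cv2.resize(i,None,fx=3.2,fy=3.2,interpolation=cv2.INTER_CUBIC))
E
```

```text
[503.9 189.2  -5.3 120.9  90.3]
[475.1 -11.4   7.9 120.2  90.5]
[ 493.  -194.3  -14.7  120.7   90. ]
```

View pics/c1.png

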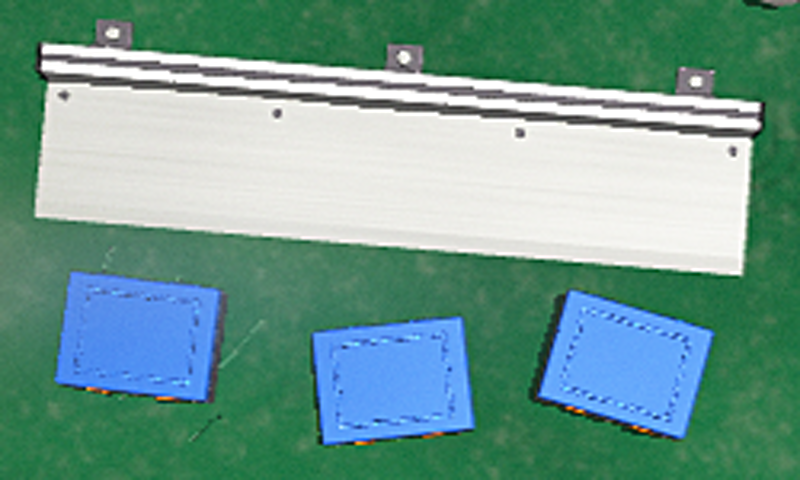

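The crop shows the strip's front edge from (36,216) to (742,275) and the foot of the rail from about (48,85) to (750,138). The cases are yawed by different amounts.

Run:
```python
from h import *
c=camera('top')
f=lambda u,v,z:ray(c,135+u/3.2-.3,115+v/3.2-.3,z)[:2]
for n,a,b,z in (('front',(36,216),(742,275),0),('foot',(48,82),(750,138),3),('railtopfront',(40,77),(760,131),34),('railtopback',(42,44),(762,103),34)):
    A,B=f(*a,z),f(*b,z);d=A-B
    print(n,A.round(1),B.round(1),np.degrees(np.arctan2(-d[0],d[1])).round(2),np.linalg.norm(d).round(1))
```

```text
front [602.4 285.6] [ 571.  -293.2] -3.11 579.7
foot [713.1 280.4] [ 684.2 -297.6] -2.86 578.7
railtopfront [710.4 279.6] [ 684.2 -300.2] -2.59 580.4
railtopback [737.4 279.3] [ 707.1 -301.4] -2.98 581.6
```

>>> move_arm(dp=[[21.5,33.4,-8],[21.5,33.4,-8],[21.5,33.4,-8],[21.5,33.4,-8],[21.5,33.4,-8],[21.5,33.4,-8],[21.5,33.4,-8],[21.5,33.4,-8],[21.5,33.4,-8],[21.5,33.4,-8]], rotation=[[0,0,-0.0643],[0,0,-0.0643],[0,0,-0.0643],[0,0,-0.0643],[0,0,-0.0643],[0,0,-0.0643],[0,0,-0.0643],[0,0,-0.0643],[0,0,-0.0643],[0,0,-0.0643]], hand=[0.85,0.85,0.85,0.85,0.85,0.85,0.85,0.85,0.85,0.85])

```text
clock: 1.45
eef_pos: [422.5, -174.4, 125.2]
eef_rot: [3.142, -0.0, -0.259]
wrist_force: [0.1, 0.5, -0.1]
finger_gap: 79.8
finger_force: 0.0
```

>>> move_arm(dp=[[0,0,-30],[0,0,-30],[0,0,-30],[0,0,-17],[0,0,0],[0,0,0]], rotation=[[0,0,0],[0,0,0],[0,0,0],[0,0,0],[0,0,0],[0,0,0]], hand=[0.85,0.85,0.85,0.85,0.85,0.85])

```text
clock: 2.2
eef_pos: [422.3, -175.8, 19.2]
eef_rot: [3.141, -0.001, -0.257]
wrist_force: [1.4, 0.2, 0.4]
finger_gap: 80.1
finger_force: 0.0
```

>>> move_arm(dp=[[3.1,-0.8,0],[3.1,-0.8,0],[3.1,-0.8,0],[3.1,-0.8,0],[3.1,-0.8,0],[2.9,-0.76,0],[2.9,-0.76,0],[0,0,0],[0,0,0]], rotation=[[0,0,0],[0,0,0],[0,0,0],[0,0,0],[0,0,0],[0,0,0],[0,0,0],[0,0,0],[0,0,0]], hand=[0.85,0.85,0.85,0.85,0.85,0.85,0.85,0.85,0.85])

```text
clock: 3.32
eef_pos: [443.3, -181.1, 18.4]
eef_rot: [3.142, -0.0, -0.257]
wrist_force: [0.2, 0.6, -0.5]
finger_gap: 79.9
finger_force: 0.0
```

>>> move_arm(dp=[[2.4,-0.64,0],[2.4,-0.64,0],[0,0,0],[0,0,0]], rotation=[[0,0,0],[0,0,0],[0,0,0],[0,0,0]], hand=[0.85,0.85,0.85,0.85])

```text
clock: 3.82
eef_pos: [448.2, -182.4, 18.5]
eef_rot: [3.142, -0.0, -0.257]
wrist_force: [0.3, 1.3, -0.4]
finger_gap: 80.0
finger_force: 0.0
```

>>> move_arm(dp=[[2.4,-0.64,0],[2.4,-0.64,0],[0,0,0],[0,0,0]], rotation=[[0,0,0],[0,0,0],[0,0,0],[0,0,0]], hand=[0.85,0.85,0.85,0.85])

```text
clock: 4.32
eef_pos: [453.1, -183.7, 18.5]
eef_rot: [3.142, -0.0, -0.257]
wrist_force: [-0.4, 0.2, 0.1]
finger_gap: 79.8
finger_force: 0.0
```

Run:
```python
from h import *
for k in range(3): c=camera('top');s=manip.read_state();print(s['wrist_force'].round(2),s['eef_pos'].round(1))
for o in lids(c):print(np.round(o,1))
```

```text
[-0.82 -0.09  0.72] [ 453.  -183.7   18.5]
[ 0.9   0.47 -0.25] [ 453.  -183.7   18.5]
[1.5  0.07 0.27] [ 452.9 -183.7   18.5]
[503.9 189.2  -5.3 120.9  90.3]
[475.2 -11.8   7.7 120.8  90.6]
[ 520.9 -201.5  -14.2  120.6   58.8]
```

>>> move_arm(dp=[[-10,2.6,0],[-10,2.6,0],[-4.5,26.3,15],[-4.5,26.3,15],[-4.5,26.3,10],[-4.5,26.3,-10],[-4.5,26.3,-15],[-4.5,26.3,-15],[0,0,0],[0,0,0]], rotation=[[0,0,0],[0,0,0],[0,0,0.0657],[0,0,0.0657],[0,0,0.0657],[0,0,0.0657],[0,0,0.0657],[0,0,0.0657],[0,0,0],[0,0,0]], hand=[0.85,0.85,0.85,0.85,0.85,0.85,0.85,0.85,0.85,0.85])

```text
clock: 5.72
eef_pos: [406.0, -21.2, 18.9]
eef_rot: [3.141, -0.001, 0.136]
wrist_force: [0.2, -0.1, 0.8]
finger_gap: 79.9
finger_force: 0.0
```

>>> move_arm(dp=[[2.8,0.4,0],[2.8,0.4,0],[2.8,0.4,0],[2.8,0.4,0],[2.8,0.4,0],[2.8,0.4,0],[2.8,0.4,0],[0,0,0],[0,0,0]], rotation=[[0,0,0],[0,0,0],[0,0,0],[0,0,0],[0,0,0],[0,0,0],[0,0,0],[0,0,0],[0,0,0]], hand=[0.85,0.85,0.85,0.85,0.85,0.85,0.85,0.85,0.85])

```text
clock: 6.85
eef_pos: [425.7, -17.8, 18.5]
eef_rot: [3.142, -0.001, 0.137]
wrist_force: [0.5, -1.6, -0.0]
finger_gap: 80.1
finger_force: 0.0
```

>>> move_arm(dp=[[2.5,0.34,0],[2.5,0.34,0],[0,0,0],[0,0,0]], rotation=[[0,0,0],[0,0,0],[0,0,0],[0,0,0]], hand=[0.85,0.85,0.85,0.85])

```text
clock: 7.35
eef_pos: [430.7, -17.2, 18.5]
eef_rot: [3.142, -0.0, 0.137]
wrist_force: [0.4, 0.2, 0.3]
finger_gap: 79.6
finger_force: 0.0
```

>>> move_arm(dp=[[2.5,0.34,0],[2.5,0.34,0],[0,0,0],[0,0,0]], rotation=[[0,0,0],[0,0,0],[0,0,0],[0,0,0]], hand=[0.85,0.85,0.85,0.85])

```text
clock: 7.85
eef_pos: [435.7, -16.5, 18.5]
eef_rot: [3.142, -0.0, 0.137]
wrist_force: [0.1, 0.9, -0.1]
finger_gap: 80.1
finger_force: 0.0
```

Run:
```python
from h import *
for k in range(3): c=camera('top');s=manip.read_state();print(s['wrist_force'].round(2),s['eef_pos'].round(1))
for o in lids(c):print(np.round(o,1))
```

```text
[-0.53 -0.67  0.51] [435.6 -16.5  18.5]
[-0.01  0.58 -0.11] [435.6 -16.5  18.5]
[-0.52  0.18 -0.94] [435.5 -16.5  18.5]
[503.9 189.2  -5.3 120.9  90.3]
[503.6  -7.4   7.6 120.1  62. ]
[ 505.6 -197.5  -14.8  120.7   90. ]
```

>>> move_arm(dp=[[-10,-1.4,0],[-10,-1.4,0],[2,26.9,20],[2,26.9,20],[2,26.9,10],[2,26.9,0],[2,26.9,0],[2,26.9,-10],[2,26.9,-20],[2,26.9,-20]], rotation=[[0,0,0],[0,0,0],[0,0,-0.0287],[0,0,-0.0287],[0,0,-0.0287],[0,0,-0.0287],[0,0,-0.0287],[0,0,-0.0287],[0,0,-0.0287],[0,0,-0.0287]], hand=[0.85,0.85,0.85,0.85,0.85,0.85,0.85,0.85,0.85,0.85])

```text
clock: 9.25
eef_pos: [431.0, 196.5, 18.0]
eef_rot: [-3.141, -0.0, -0.094]
wrist_force: [0.1, -0.0, 1.4]
finger_gap: 79.8
finger_force: 0.0
```

>>> move_arm(dp=[[0,0,0],[0,0,0],[3,-0.3,0],[3,-0.3,0],[3,-0.3,0],[3,-0.3,0],[3,-0.3,0],[3,-0.3,0],[3,-0.3,0],[3,-0.3,0]], rotation=[[0,0,0],[0,0,0],[0,0,0],[0,0,0],[0,0,0],[0,0,0],[0,0,0],[0,0,0],[0,0,0],[0,0,0]], hand=[0.85,0.85,0.85,0.85,0.85,0.85,0.85,0.85,0.85,0.85])

```text
clock: 10.5
eef_pos: [454.3, 193.6, 18.4]
eef_rot: [3.141, 0.003, -0.093]
wrist_force: [-11.4, 1.8, 8.2]
finger_gap: 79.7
finger_force: 5.5
```

>>> move_arm(dp=[[0,0,0],[0,0,0]], rotation=[[0,0,0],[0,0,0]], hand=[0.85,0.85])

```text
clock: 10.75
eef_pos: [454.8, 193.6, 18.4]
eef_rot: [3.141, 0.002, -0.092]
wrist_force: [-6.4, 1.3, 4.5]
finger_gap: 80.0
finger_force: 3.2
```

>>> move_arm(dp=[[2.5,-0.24,0],[2.5,-0.24,0],[0,0,0],[0,0,0]], rotation=[[0,0,0],[0,0,0],[0,0,0],[0,0,0]], hand=[0.85,0.85,0.85,0.85])

```text
clock: 11.25
eef_pos: [459.7, 193.1, 18.3]
eef_rot: [3.141, 0.002, -0.092]
wrist_force: [-6.2, 0.3, 5.7]
finger_gap: 79.7
finger_force: 3.4
```

Run:
```python
from h import *
for k in range(3): c=camera('top');s=manip.read_state();print(s['wrist_force'].round(2),s['eef_pos'].round(1))
for o in lids(c):print(np.round(o,1))
```

```text
[-6.36  0.31  5.25] [459.7 193.1  18.3]
[-7.12  0.13  5.11] [459.7 193.1  18.3]
[-6.76  1.89  4.11] [459.7 193.1  18.3]
[524.5 187.2  -5.1 120.3  68.4]
[489.4  -9.4   8.  120.3  90.1]
[ 505.5 -197.5  -14.8  120.6   90. ]
```

Case 1 is the heavy one at about 6.5 N, against about 0 N for the other two. Now I'll slide it to the rail.

>>> move_arm(dp=[[4,-0.3,0],[5,-0.3,0],[5,-0.3,0],[5,-0.3,0],[5,-0.3,0],[5,-0.3,0],[5,-0.3,0],[5,-0.3,0],[5,-0.3,0],[5,-0.3,0]], rotation=[[0,0,0.004],[0,0,0.004],[0,0,0.004],[0,0,0.004],[0,0,0.004],[0,0,0.004],[0,0,0.004],[0,0,0.004],[0,0,0.004],[0,0,0.004]], hand=[0.85,0.85,0.85,0.85,0.85,0.85,0.85,0.85,0.85,0.85])

```text
clock: 12.65
eef_pos: [507.4, 190.1, 18.2]
eef_rot: [3.141, 0.005, -0.052]
wrist_force: [-17.2, -0.1, 10.6]
finger_gap: 80.2
finger_force: 8.6
```

>>> move_arm(dp=[[5,-0.3,0],[5,-0.3,0],[5,-0.3,0],[5,-0.3,0],[5,-0.3,0],[5,-0.3,0],[5,-0.3,0],[5,-0.3,0],[5,-0.3,0],[5,-0.3,0]], rotation=[[0,0,0],[0,0,0],[0,0,0],[0,0,0],[0,0,0],[0,0,0],[0,0,0],[0,0,0],[0,0,0],[0,0,0]], hand=[0.85,0.85,0.85,0.85,0.85,0.85,0.85,0.85,0.85,0.85])

```text
clock: 13.9
eef_pos: [558.5, 187.2, 18.4]
eef_rot: [3.141, 0.003, -0.052]
wrist_force: [-10.3, 1.0, 7.6]
finger_gap: 80.2
finger_force: 5.3
```

Run:
```python
from h import *
c=snap('top','t2.png');s=manip.read_state();print(s['wrist_force'].round(2),s['eef_pos'].round(1))
i=cv2.imread('pics/t2.png')[115:265,135:385]
cv2.imwrite('pics/c2.png',cv2.resize(i,None,fx=3.2,fy=3.2,interpolation=cv2.INTER_CUBIC))
```

```text
[-5.69  1.79  3.95] [559.1 187.2  18.4]
```

View pics/c2.png

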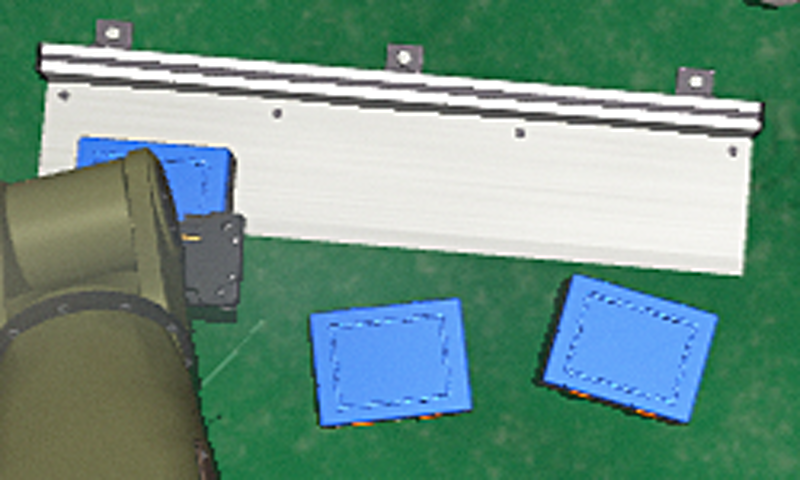

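The crop shows case 1 on the strip and square to the rail. Its front edge runs from (78,137) to (232,150), and about 45 to 50 mm of travel remains. The other two cases stand clear.

>>> move_arm(dp=[[4,-0.2,0],[4,-0.2,0],[4,-0.2,0],[4,-0.2,0],[4,-0.2,0],[4,-0.2,0],[4,-0.2,0],[4,-0.2,0],[4,-0.2,0],[2,-0.1,0]], rotation=[[0,0,0],[0,0,0],[0,0,0],[0,0,0],[0,0,0],[0,0,0],[0,0,0],[0,0,0],[0,0,0],[0,0,0]], hand=[0.85,0.85,0.85,0.85,0.85,0.85,0.85,0.85,0.85,0.85])

```text
clock: 15.2
eef_pos: [596.5, 185.3, 18.4]
eef_rot: [3.141, 0.003, -0.052]
wrist_force: [-10.8, 0.5, 7.5]
finger_gap: 79.8
finger_force: 5.1
```

>>> move_arm(dp=[[2,-0.1,0],[2,-0.1,0],[0,0,0]], rotation=[[0,0,0],[0,0,0],[0,0,0]], hand=[0.85,0.85,0.85])

```text
clock: 15.58
eef_pos: [600.7, 185.1, 18.4]
eef_rot: [3.141, 0.002, -0.052]
wrist_force: [-7.4, 1.3, 5.1]
finger_gap: 79.9
finger_force: 3.6
```

>>> move_arm(dp=[[1.5,-0.1,0],[1.5,-0.1,0],[0,0,0]], rotation=[[0,0,0],[0,0,0],[0,0,0]], hand=[0.85,0.85,0.85])

```text
clock: 15.95
eef_pos: [603.6, 184.9, 18.4]
eef_rot: [3.141, 0.002, -0.052]
wrist_force: [-8.3, 1.0, 6.5]
finger_gap: 79.8
finger_force: 4.0
```

>>> move_arm(dp=[[1.5,-0.1,0],[1.5,-0.1,0],[0,0,0]], rotation=[[0,0,0],[0,0,0],[0,0,0]], hand=[0.85,0.85,0.85])

```text
clock: 16.32
eef_pos: [606.6, 184.8, 18.3]
eef_rot: [3.141, 0.002, -0.052]
wrist_force: [-7.2, 0.8, 5.6]
finger_gap: 79.9
finger_force: 3.9
```

>>> move_arm(dp=[[1,-0.1,0],[1,-0.1,0],[0,0,0]], rotation=[[0,0,0],[0,0,0],[0,0,0]], hand=[0.85,0.85,0.85])

```text
clock: 16.7
eef_pos: [608.6, 184.6, 18.4]
eef_rot: [3.141, 0.002, -0.052]
wrist_force: [-9.2, 0.8, 6.2]
finger_gap: 79.6
finger_force: 4.2
```

>>> move_arm(dp=[[1,0,0],[0.5,0,0],[0,0,0]], rotation=[[0,0,0],[0,0,0],[0,0,0]], hand=[0.85,0.85,0.85])

```text
clock: 17.08
eef_pos: [610.0, 184.5, 18.4]
eef_rot: [3.141, 0.003, -0.052]
wrist_force: [-9.4, 0.6, 5.7]
finger_gap: 79.9
finger_force: 4.6
```

>>> move_arm(dp=[[1,0,0],[0.5,0,0],[0,0,0]], rotation=[[0,0,0],[0,0,0],[0,0,0]], hand=[0.85,0.85,0.85])

```text
clock: 17.45
eef_pos: [610.9, 184.5, 18.4]
eef_rot: [3.141, 0.004, -0.052]
wrist_force: [-13.8, -0.7, 9.3]
finger_gap: 79.5
finger_force: 7.1
```

>>> move_arm(dp=[[0.5,0,0],[0.5,0,0],[0,0,0]], rotation=[[0,0,0],[0,0,0],[0,0,0]], hand=[0.85,0.85,0.85])

```text
clock: 17.82
eef_pos: [610.9, 184.5, 18.3]
eef_rot: [3.141, 0.007, -0.052]
wrist_force: [-22.6, -2.0, 15.2]
finger_gap: 80.0
finger_force: 11.4
```

Run:
```python
from h import *
c=snap('top','t3.png');s=manip.read_state();print(s['wrist_force'].round(2),s['moment'].round(2),s['eef_pos'].round(1),s['eef_rot'])
i=cv2.imread('pics/t3.png')[115:215,135:260]
cv2.imwrite('pics/c3.png',cv2.resize(i,None,fx=6,fy=6,interpolation=cv2.INTER_CUBIC))
```

```text
[-22.8   -1.42  15.32] [-0.02  3.76 -0.16] [610.9 184.5  18.4] [ 3.14060641  0.00659288 -0.05233316]
```

View pics/c3.png

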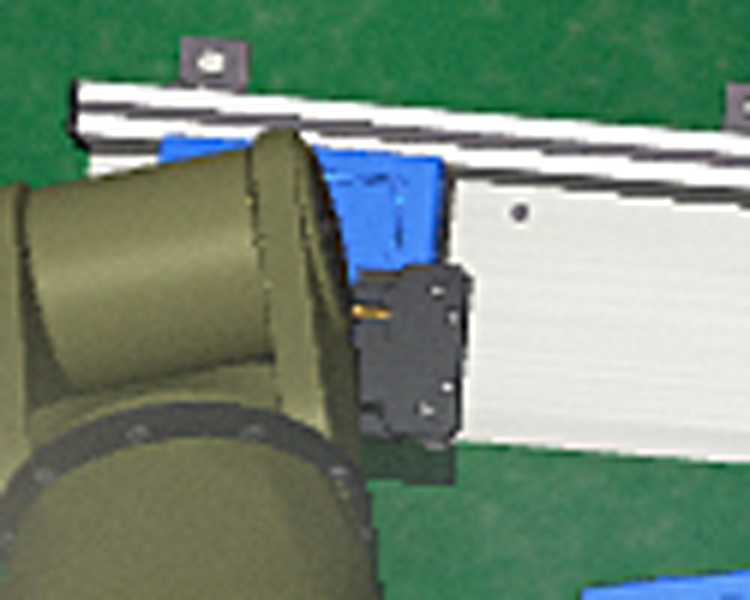

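The crop shows the lid's front edge, (160,138) to (440,160), against the rail. The tool has stopped with about 23 N of push. I'll make a small yaw wiggle while pressing to seat both ends, then back away.

>>> move_arm(dp=[[0.3,0,0],[0,0,0],[0,0,0],[0,0,0],[0,0,0],[0,0,0]], rotation=[[0,0,0.01],[0,0,0],[0,0,-0.02],[0,0,0],[0,0,0.01],[0,0,0]], hand=[0.85,0.85,0.85,0.85,0.85,0.85])

```text
clock: 18.62
eef_pos: [610.9, 184.6, 18.2]
eef_rot: [3.141, 0.007, -0.052]
wrist_force: [-24.9, 1.1, 15.0]
finger_gap: 80.0
finger_force: 12.2
```

>>> move_arm(dp=[[-2,0.1,0],[-6,0.3,0],[-15,0.8,0],[-25,1,20],[-40,0,40],[-40,-30,40],[-30,-50,30],[-30,-50,10],[-20,-50,0],[0,0,0]], rotation=[[0,0,0],[0,0,0],[0,0,0],[0,0,0],[0,0,0],[0,0,0],[0,0,0],[0,0,0],[0,0,0],[0,0,0]], hand=[0.85,0.85,0.85,0.85,0.85,0.85,0.85,0.85,0.85,0.85])

```text
clock: 19.88
eef_pos: [407.3, 7.5, 156.5]
eef_rot: [3.141, -0.001, -0.056]
wrist_force: [0.1, -0.3, -0.0]
finger_gap: 80.4
finger_force: 0.0
```

Run:
```python
from h import *
c=snap('top','t4.png');s=manip.read_state();print(s['wrist_force'].round(2),s['eef_pos'].round(1))
i=cv2.imread('pics/t4.png')[115:215,135:260]
a=cv2.resize(i,None,fx=6,fy=6,interpolation=cv2.INTER_CUBIC)
cv2.imwrite('pics/c4.png',a)
import h
hs=cv2.cvtColor(c['image'],cv2.COLOR_RGB2HSV);m=cv2.inRange(hs,(100,120,80),(130,255,255));m[:125]=0;m[195:]=0;m[:,:140]=0;m[:,240:]=0
k=max(cv2.findContours(m,0,2)[0],key=cv2.contourArea)
P=np.array([ray(c,u,v,53)[:2] for u,v in k[:,0]],np.float32);print(cv2.minAreaRect(P))
for o in lids(c):print(np.round(o,1))
```

```text
[0.52 1.02 0.04] [408.    8.7 156.4]
((664.2391357421875, 181.819580078125), (120.98381042480469, 89.81871032714844), 86.93424224853516)
[489.9  -9.3   7.7 120.1  90. ]
[ 505.6 -197.5  -14.8  120.7   90. ]
```

View pics/c4.png

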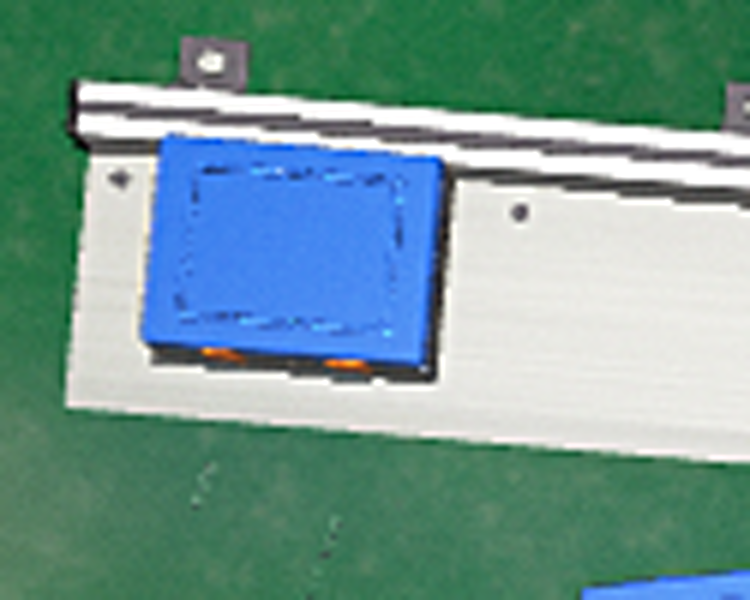

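View pics/t4.png

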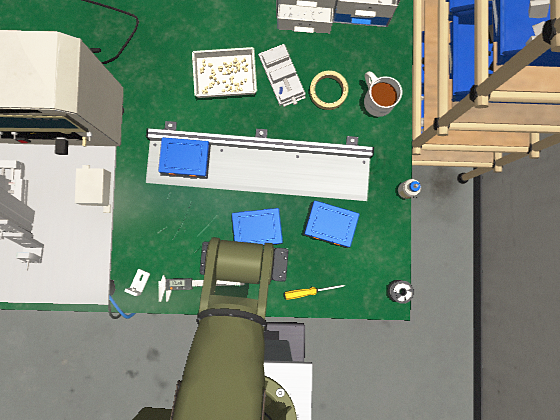

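The crop shows the case flush along the rail, with its lid edge from (162,136) to (442,160) parallel to it and yawed about -3.07°, the same as the rail. In the full view the other two cases have moved about 15 mm and 13 mm, the other things on the bench stand where they were, and the arm is clear.

```bash
python3 -c "
from cell import manip;print(manip.sign_off())"
```

```text
the job is handed in; nothing more can be done
None
```

The heavy case was case_1, the left-hand one; it now lies flush against the stop rail, the other two moved about 15 mm and 13 mm, and the job is handed in (no verdict was returned).

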